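# Bring a two-pan grain balance to rest on its mark

## Task

Weigh the grain measure that stands on the left pan of the two-pan balance: turn the dial on its sloping front until the pointer comes to rest on the green mark. The dial has been left at its full end: if even that is too little for this sample, first set the brass 500 g weight gently on the right pan; if the dial alone can do it, leave that weight in its tray. Leave both measures and the two smaller weights where they are.

Things in the scene. Friction and masses are not known exactly. Their poses are not given: they have to be found in the camera images.
- balance: Two-pan mechanical balance, fixed to the bench; white housing 360 mm wide, 262 mm deep, top 90 mm high. Origin: on the bench, below the middle between the pans; x to its back, y to its left pan, z up. Round pans at y = +105 mm (left, sample) and -105 mm (right, weights), tops 115 mm high when level. The front panel slopes 38 degrees from level, falling towards the robot. The beam is always free.
- pointer (a joint): Tilt of beam and red pointer (rad): 0 with the pointer in the middle of the green mark and pans level; positive when the left (sample) pan is too heavy and sinks. On the mark within +-0.025. Stops at -0.08 and 0.08: it leans on a stop when over about 30 g out of balance. Near balance about 0.0027 rad per gram of difference; swings to rest in about 1.5 s.
- pointer_tip (a point): Black tip of the pointer, 150 mm above the beam's pivot, 205 mm above the bench, in front of a white scale plate (56 mm wide, top 190 mm high, between the pans) whose middle is green, 6 mm wide, on both faces and the top edge. It moves 1.5 mm per 0.01 rad along the balance's y, to the left (+y) when the left pan sinks.
- dial (a joint): Angle of the dial (rad). It starts at 0, its full clockwise end stop, where it puts 500 g on the right-hand side; turning anticlockwise (seen facing the panel) makes it negative and takes off 100 g per radian, down to 0 g at the other stop, -5. With the 500 g weight on the right pan the balance spans 500 to 1000 g. Needs 0.1 to 0.2 N m anticlockwise, 0.3 to 0.4 clockwise; stays where left.
- dial_grip (a point): Point on the dial's axis at grip height, 28 mm out from the sloping panel; fixed in the housing, does not turn. z points out along the axis (38 degrees from vertical, leaning to the robot), x up the slope, y left. The grip is a round fluted black knob, 40 mm diameter, 7 to 37 mm out from the panel, over a grey skirt of 56 mm diameter that ends 7 mm out. A white line marks it.
- pan_right_top (a point): Centre of the right pan's flat top face (150 mm diameter, lip 2 mm high); empty at the start. Moves with the beam up to 8.4 mm up (when the left pan sinks) or down.
- pan_right: The right pan itself, a steel disc 150 mm across and 6 mm thick on a stem. Origin: centre of its underside.
- pan_left_top (a point): Centre of the left pan's flat top face; one of the two measures stands on it.
- weight_500: The 500 g weight, the largest and the only brass one: cylinder of 40 mm diameter and 43 mm height, above it a neck and a button 26 mm wide, 67 mm high in all. Origin: centre of its underside. It stands upright in the tray, whose floor is 8 mm above the bench.
- weight_200: 200 g steel weight of the same shape, 30 mm diameter, 50 mm high; in the tray, to be left there. Origin: centre of its underside.
- weight_100: 100 g steel weight of the same shape, 23 mm diameter, 39 mm high; in the tray, to be left there. Origin: centre of its underside.
- weight_tray: Low wooden tray for the weights, 250 mm long (x), 100 mm wide (y), fixed; floor 8 mm high, rim 11 mm high. Three places in a row along x, 75 mm apart; which weight stands in which place varies. Origin: on the bench, under its centre.
- measure_a: Closed cream grain measure, 106 mm diameter, 144 mm high, steel collar, small steel loop near the top; fill unknown. It stands either on the left pan or on the digital balance further left, measure_b on the other. Origin: centre of its underside. To be left alone.
- measure_b: The other measure, alike in looks, fill unknown. Origin: centre of its underside. To be left alone.
There are look-alikes about, which are no part of the job. Several things have the shape of the weight_500; the one meant has the colours described above.

How it is judged:
By the outcome, as a careful person would: the job done as asked, in the order asked, and still so for the second after the job is handed in, with the robot touching nothing.
It also fails if it takes over 72 s, if anything falls off the work surface, if the arm or the gripper's body presses on something with over 40 N, if the wrist force passes 120 N, or if a joint passes its speed limit or range.

## Robot

A 7-joint arm with a two-finger parallel gripper is mounted at the origin on the work surface. World frame = base frame: x ahead of the robot, y to its left, z up, the work surface at z = 0. Lengths are in m, angles in rad, forces in N, time in s.
With the tool pointing down it reaches from about 0.425 to 0.95 m from the base axis. Payload 16.7 kg.
Tool frame: the origin (TCP) lies where the fingers leave the gripper's body, on its centre line; the fingertips stand 97 mm ahead of it and the grasp point (between the pads) lies 78 mm ahead of it; y points along the fingers, z is the direction in which the jaws open and shut, and the axes are right-handed (so a half turn about y gives the same grasp; the last joint's range is limited). The gripper opens to 94 mm and grips with 3 to 60 N. Pads are 16 mm wide; open, the fingers measure 119 mm over their backs; the gripper's body (75 mm by 177 mm) begins 78 mm behind the grasp point.
Start: joints at [-1.296, 0.426, 0.074, 1.606, -0.034, 1.111, -0.067], TCP at [0.278, 0.615, 0.303] pointing down, gripper open.
Joint ranges: [-2.85, 2.85], [-0.5, 2.14], [-1.23, 1.37], [0.21, 2.46], [-1.02, 4.16], [0.16, 2.05], [-2.73, 2.73]. Speed limits (rad/s): [1.89, 1.89, 2.39, 2.39, 3.01, 3.01, 3.01].

## Interface

Orientations are given as a unit quaternion [x, y, z, w].
In Python, from cell import robot gives the robot as it stands. Calls block until the motion is done:
- robot.reach(position, orientation): joint-space move of the TCP to a pose.
- robot.servo_line(position, frame=None, vel=0.15, until_force=None): straight line of the TCP; frame=None keeps the orientation; vel is the mean speed in m/s. With until_force (N) it stops when the force on the tool has changed by that much, and returns True; else False.
- robot.set_joints(angles): joint-space move.
- robot.move_gripper(opening, force=None): finger opening in m; force is the grip in N (None keeps the last); returns when the fingers have stopped.
- robot.wait(seconds).
- robot.ik(position, orientation): joint angles nearest the present ones, or None.
- robot.get_state(): the state.
- robot.snapshot(name): name is "side" or "top"; returns (picture, depth): 480x640x3 uint8, red, green, blue; 480x640 float32, m along the optical axis (not along the pixel's ray), 0 where there is no reading.
- robot.get_calibration(name): a dict with "vfov" (degrees; the focal length in pixels is half the picture's height over the tangent of half this angle, whatever the lens; pixels are square), "cx", "cy" (the principal point, pixels), "R" (3x3) and "t" (3): a world point X has camera coordinates R X + t. Camera axes: x right, y down, z forward; pixel columns grow to the right and rows downward; lengths in m; the calibration is good to about 2 mm. A picture is of the moment at which its call begins. get_calibration takes no time and is no camera call.
A pose or a line that the arm cannot do raises robot.MotionError and nothing moves.
- robot.finish_job(): hands the job in, once; it reports no verdict.
The state is a dict: "clock": time; "joint_pos": joint angles; "joint_velocities": joint speeds; "effort": joint torques, N m; "ee_pos": TCP position; "ee_rot": TCP orientation; "ft_force": force on the tool from outside, world axes, zero at the start; "torque": the same for the moment, N m; "opening": finger opening in m.
Only numpy, scipy, OpenCV 4.12 (cv2) and the standard library are available. Lean on these libraries where they do the work, as an engineer would, in place of code of your own. Each camera call takes 0.05 s, during which the arm holds its last target.

## Working session

There is one attempt and no reset: what is moved stays moved. The work goes in short steps, each a Python script; the robot and the scene stay as the last script left them, time stands still between calls to the robot, and variables do not carry over. Pictures are saved under pics/ and viewed, and the job is handed in when it is done.

```bash
ls; mkdir -p pics; python3 - <<'E'
from cell import robot
import cv2,numpy as np
for n in ("side","top"):
    p,d=robot.snapshot(n); cv2.imwrite(f"pics/{n}0.png",p[:,:,::-1]); np.save(f"pics/{n}0d.npy",d)
    c=robot.get_calibration(n); print(n,c, (d>0).mean())
s=robot.get_state(); print(s["clock"],s["ee_pos"],s["ee_rot"],s["opening"],s["ft_force"])
E
```

```text
pics
side {'vfov': 53.910149410593895, 'cx': 321.8014600941204, 'cy': 243.7368104804485, 'R': array([[ 0.94940839, -0.31392796, -0.00854077],
       [-0.16238789, -0.46746638, -0.86896798],
       [ 0.26880082,  0.82639241, -0.4947946 ]]), 't': array([-0.50824757,  0.22406668,  1.01789804])} 0.9959635416666667
top {'vfov': 50.72070112357234, 'cx': 320.03225831038515, 'cy': 237.4026207173213, 'R': array([[-0.0798435 , -0.9968059 , -0.00173642],
       [-0.97683476,  0.07859055, -0.19904112],
       [ 0.19854183, -0.01419594, -0.9799896 ]]), 't': array([0.07541849, 0.55988608, 1.20829263])} 0.9960091145833333
0.1 [0.27808883 0.61476007 0.30206475] [ 0.69159871 -0.14912231  0.14900605 -0.69083353] 0.09384542614161283 [ 0.46178045  0.12229654 -1.18907474]
```

View pics/side0.png

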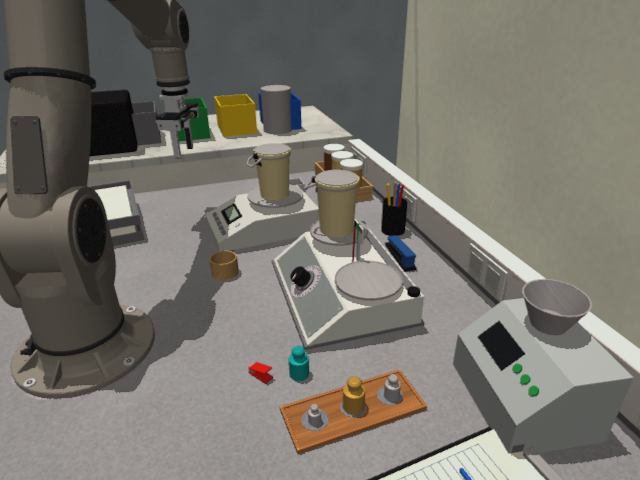

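View pics/top0.png

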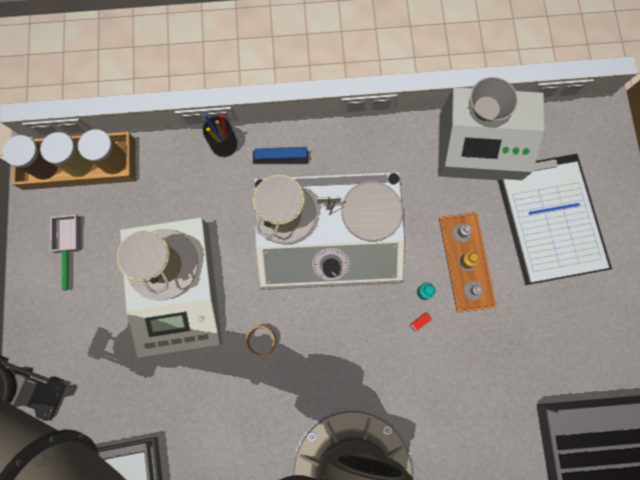

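```bash
python3 - <<'E'
import cv2
s=cv2.imread("pics/side0.png");t=cv2.imread("pics/top0.png")
a=cv2.resize(s[210:300,310:430],None,fx=5,fy=5,interpolation=cv2.INTER_CUBIC)[:, :600]
b=cv2.resize(t[180:230,290:370],None,fx=7.5,fy=7.5,interpolation=cv2.INTER_CUBIC)
cv2.imwrite("pics/c1.png",a);cv2.imwrite("pics/c2.png",b)
cv2.imwrite("pics/c3.png",cv2.hconcat([cv2.resize(s[330:450,240:440],(500,300)),cv2.resize(t[200:330,390:510],(300,300))]))
E
```

```text
(no output)
```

View pics/c1.png

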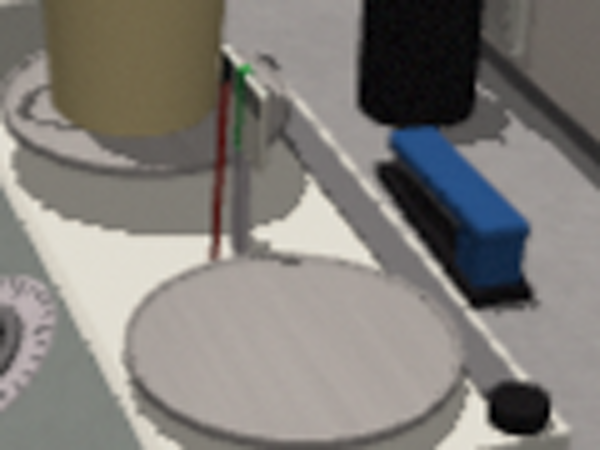

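View pics/c2.png

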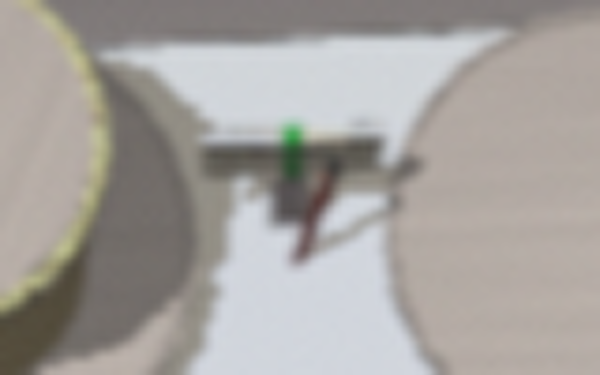

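View pics/c3.png

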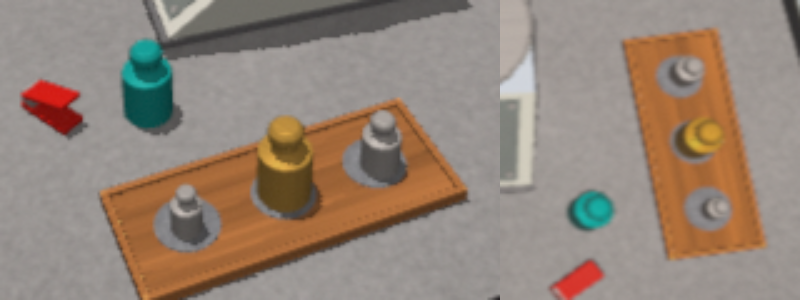

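```bash
cat > h.py <<'E'
import numpy as np,cv2,json
from cell import robot
C={n:robot.get_calibration(n) for n in("side","top")}
for c in C.values(): c["f"]=240/np.tan(np.radians(c["vfov"]/2))
def ray(n,u,v):
    c=C[n];d=c["R"].T@np.array([(u-c["cx"])/c["f"],(v-c["cy"])/c["f"],1.]);return -c["R"].T@c["t"],d
def onz(n,u,v,z):
    o,d=ray(n,u,v);return o+d*(z-o[2])/d[2]
def dep(n,u,v,D):
    o,d=ray(n,u,v);return o+d*D
def tri(a,b):
    o1,d1=ray("side",*a);o2,d2=ray("top",*b)
    s=np.linalg.lstsq(np.c_[d1,-d2],o2-o1,rcond=None)[0]
    p,q=o1+d1*s[0],o2+d2*s[1];return (p+q)/2,np.linalg.norm(p-q)
def proj(n,X):
    c=C[n];p=c["R"]@np.array(X)+c["t"];return c["cx"]+c["f"]*p[0]/p[2],c["cy"]+c["f"]*p[1]/p[2]
def cloud(n,D):
    c=C[n];v,u=np.mgrid[0:480,0:640];P=np.stack([(u-c["cx"])/c["f"]*D,(v-c["cy"])/c["f"]*D,D],-1)
    return (P-c["t"])@c["R"]
E
python3 - <<'E'
from h import *
np.set_printoptions(precision=4,suppress=True)
for n in("side","top"):
    im=cv2.imread(f"pics/{n}0.png");D=np.load(f"pics/{n}0d.npy");P=cloud(n,D)
    hsv=cv2.cvtColor(im,cv2.COLOR_BGR2HSV)
    # right pan
    box=dict(side=(325,255,420,305),top=(335,175,410,245))[n]
    x0,y0,x1,y1=box;Q=P[y0:y1,x0:x1].reshape(-1,3)
    z=Q[:,2];m=(z>.1)&(z<.13);print(n,"pan z median",np.median(z[m]),m.sum(),np.histogram(z[m],10))
    c0,c1=Q[m].min(0),Q[m].max(0);print("ext",c0,c1,(c0+c1)/2)
    # brass
    m=cv2.inRange(hsv,(15,120,60),(28,255,255));x0,y0,x1,y1=dict(side=(330,365,380,420),top=(450,240,490,275))[n]
    mm=np.zeros_like(m);mm[y0:y1,x0:x1]=m[y0:y1,x0:x1];v,u=np.nonzero(mm)
    Q=P[v,u];zt=Q[:,2].max();top=Q[Q[:,2]>zt-.008];print("brass px",len(v),u.mean(),v.mean(),"ztop",zt,top.mean(0),Q.mean(0))
    print([u.min(),u.max(),v.min(),v.max()])
for n,b in(("side",(270,240,340,310)),("top",(300,240,360,290))):
    im=cv2.imread(f"pics/{n}0.png")[b[1]:b[3],b[0]:b[2]]
    cv2.imwrite(f"pics/k_{n}.png",cv2.resize(im,None,fx=8,fy=8,interpolation=cv2.INTER_CUBIC))
E
```

```text
side pan z median 0.10806431063418316 2251 (array([ 12,  23,  48,  48, 172, 619, 877, 376,  68,   8]), array([0.1   , 0.1013, 0.1026, 0.1039, 0.1052, 0.1065, 0.1078, 0.1091,
       0.1104, 0.1117, 0.113 ]))
ext [ 0.5359 -0.1766  0.1   ] [0.7029 0.0068 0.113 ] [ 0.6194 -0.0849  0.1065]
brass px 699 353.5922746781116 395.8555078683834 ztop 0.6940164072884217 [ 0.2453 -0.896   0.694 ] [ 0.4786 -0.3515  0.0488]
[np.int64(342), np.int64(365), np.int64(377), np.int64(414)]
top pan z median 0.10599801974408252 2964 (array([ 88, 237, 500, 725, 718, 431, 193,  53,  16,   3]), array([0.1   , 0.1016, 0.1031, 0.1046, 0.1062, 0.1077, 0.1092, 0.1107,
       0.1123, 0.1138, 0.1153]))
ext [ 0.5353 -0.175   0.1   ] [ 0.6972 -0.026   0.1153] [ 0.6163 -0.1005  0.1077]
brass px 255 470.1490196078431 258.7725490196078 ztop 0.08177063542025297 [ 0.4821 -0.3421  0.0758] [ 0.4808 -0.3362  0.0544]
[np.int64(461), np.int64(479), np.int64(250), np.int64(267)]
```

View pics/k_side.png

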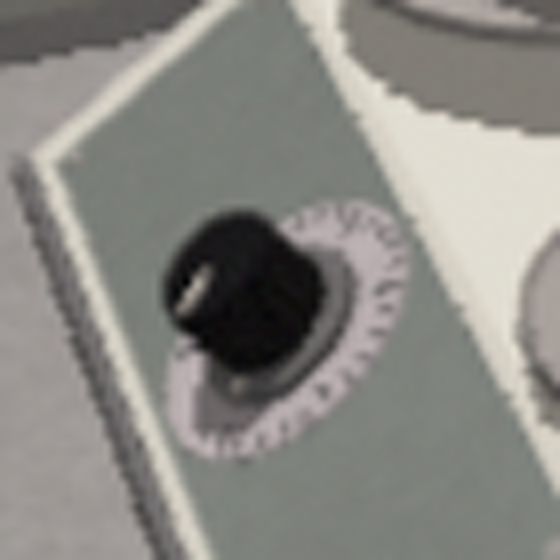

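View pics/k_top.png

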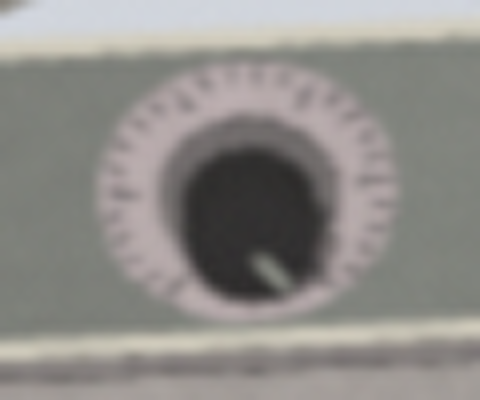

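```bash
python3 - <<'E'
from h import *
np.set_printoptions(precision=4,suppress=True)
from scipy.optimize import least_squares
for n in("side","top"):
    im=cv2.imread(f"pics/{n}0.png");D=np.load(f"pics/{n}0d.npy");P=cloud(n,D)
    x0,y0,x1,y1=dict(side=(280,235,345,335),top=(262,238,402,284))[n]
    hsv=cv2.cvtColor(im,cv2.COLOR_BGR2HSV);h,s,v=[hsv[...,i].astype(int) for i in range(3)]
    b,g,r=[im[...,i].astype(int) for i in range(3)]
    R=np.zeros(h.shape,bool);R[y0:y1,x0:x1]=1
    panel=R&(g-r>4)&(v>90)&(v<160)
    pink=R&(r-g>8)&(v>120)
    o=im.copy();o[panel]=(255,0,0);o[pink]=(0,0,255)
    cv2.imwrite(f"pics/m_{n}.png",cv2.resize(o[225:345,255:410],None,fx=4,fy=4))
    Q=P[panel];Q=Q[np.isfinite(Q).all(1)]
    for _ in range(4):
        c=Q.mean(0);nn=np.linalg.svd(Q-c,full_matrices=False)[2][2];nn*=np.sign(nn[2]);e=(Q-c)@nn;Q=Q[abs(e)<3*e.std()+1e-4] if _<3 else Q
    print(n,len(Q),"normal",nn,"slope",np.degrees(np.arccos(nn[2])),"yaw",np.degrees(np.arctan2(-nn[1],-nn[0])),"rms",e.std(),"offset", nn@c)
    vv,uu=np.nonzero(pink);pts=[]
    for u,w in zip(uu,vv):
        oo,d=ray(n,u,w);pts.append(oo+d*((c-oo)@nn)/(d@nn))
    pts=np.array(pts);ex=np.cross(nn,[0,0,1]);ex/=np.linalg.norm(ex);ey=np.cross(nn,ex)
    A=np.c_[pts@ex,pts@ey].astype(np.float32)
    hull=cv2.convexHull(A)[:,0]
    f=least_squares(lambda p:np.hypot(hull[:,0]-p[0],hull[:,1]-p[1])-p[2],[A[:,0].mean(),A[:,1].mean(),.035],loss="soft_l1",f_scale=.001)
    cen=ex*f.x[0]+ey*f.x[1]+nn*(c@nn);print("ring centre",cen,"r",f.x[2],"res",np.sqrt(np.mean(f.fun**2)),len(hull),"grip",cen+nn*.028)
E
```

```text
side 290 normal [-0.6173  0.0217  0.7864] slope 38.15019660672441 yaw -2.008950668207875 rms 0.0011640852429950072 offset -0.2621696540571667
ring centre [0.5367 0.0165 0.0875] r 0.09174013284047315 res 0.004064052786107837 12 grip [0.5194 0.0171 0.1095]
top 5 normal [-0.6611  0.0731  0.7467] slope 41.69129887846463 yaw -6.313870796350625 rms 0.002286997304807698 offset -0.2906318704635292
ring centre [0.5533 0.0248 0.0982] r 0.11873225388757153 res 0.013329275165859708 17 grip [0.5348 0.0268 0.1191]
```

```bash
python3 -c "
import cv2
a=cv2.imread('pics/m_side.png');b=cv2.imread('pics/m_top.png');cv2.imwrite('pics/m.png',cv2.vconcat([a,b])[:, :620][::1] if 0 else cv2.resize(cv2.hconcat([a,b]),(800,310)))"
```

```text
(no output)
```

View pics/m.png

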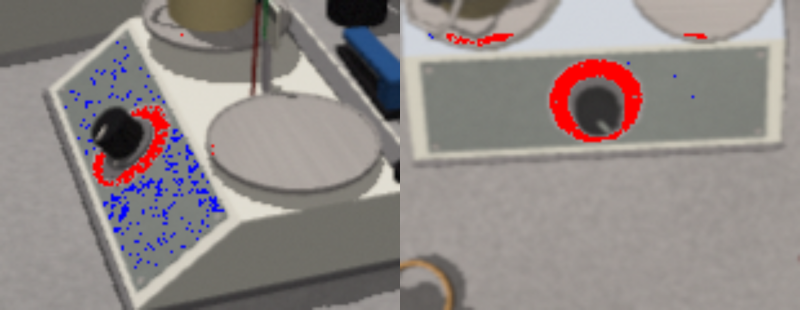

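Masks need tightening: pink is good near the dial, the panel threshold too strict.

```bash
python3 - <<'E'
from h import *
np.set_printoptions(precision=4,suppress=True)
from scipy.optimize import least_squares
for n in("side","top"):
    im=cv2.imread(f"pics/{n}0.png");D=np.load(f"pics/{n}0d.npy");P=cloud(n,D)
    b,g,r=[im[...,i].astype(int) for i in range(3)];v=im.max(2)
    poly=dict(side=[(282,265),(302,243),(336,312),(320,333)],top=[(270,250),(396,244),(397,275),(270,280)])[n]
    R=np.zeros(v.shape,np.uint8);cv2.fillPoly(R,[np.array(poly)],1)
    K=np.zeros_like(R);kb=dict(side=(288,262,323,300),top=(310,245,353,283))[n];K[kb[1]:kb[3],kb[0]:kb[2]]=1
    panel=(R>0)&(K==0)
    pink=(K>0)&(r-g>8)&(v>120)
    Q=P[panel]
    for _ in range(5):
        c=Q.mean(0);nn=np.linalg.svd(Q-c,full_matrices=False)[2][2];nn*=np.sign(nn[2]);e=(Q-c)@nn
        if _<4:Q=Q[abs(e)<2.5*e.std()]
    print(n,len(Q),"normal",nn,"slope",np.degrees(np.arccos(nn[2])),"yaw",np.degrees(np.arctan2(-nn[1],-nn[0])),"rms",e.std(),"offset", nn@c)
    vv,uu=np.nonzero(pink);pts=[]
    for u,w in zip(uu,vv):
        oo,d=ray(n,u,w);pts.append(oo+d*((c-oo)@nn)/(d@nn))
    pts=np.array(pts);ex=np.cross(nn,[0,0,1]);ex/=np.linalg.norm(ex);ey=np.cross(nn,ex)
    A=np.c_[pts@ex,pts@ey].astype(np.float32)
    hull=cv2.convexHull(A)[:,0]
    f=least_squares(lambda p:np.hypot(hull[:,0]-p[0],hull[:,1]-p[1])-p[2],[A[:,0].mean(),A[:,1].mean(),.035],loss="soft_l1",f_scale=.001)
    cen=ex*f.x[0]+ey*f.x[1]+nn*(c@nn);print("ring centre",cen,"r",f.x[2],"res",np.sqrt(np.mean(f.fun**2)),len(hull),"grip",cen+nn*.028)
    # knob black mask top-face check
    x0,y0,x1,y1=kb
    blk=(K>0)&(v<70);Qk=P[blk];hgt=(Qk-c)@nn;print("knob heights pct",np.percentile(hgt,[5,50,95,99]))
    t=Qk[hgt>np.percentile(hgt,95)-.006];print("top face mean",t.mean(0),len(t),"-9mm:",t.mean(0)-.009*nn)
    # measure on left pan: axis; yaw by pans later
    x0,y0,x1,y1=dict(side=(325,255,420,310),top=(335,175,410,245))[n]
    z=P[y0:y1,x0:x1,2];m=(z>.099)&(z<.116);m=m.astype(np.uint8)
    k,l,st,_=cv2.connectedComponentsWithStats(m);i=1+st[1:,4].argmax();ys,xs=np.nonzero(l==i)
    h=cv2.convexHull(np.c_[xs+x0,ys+y0].astype(np.float32))
    pp=np.array([onz(n,*q[0],.107)[:2] for q in h]);f=least_squares(lambda p:np.hypot(*(pp-p[:2]).T)-p[2],[.61,-.1,.075],loss="soft_l1",f_scale=.002);print("pan R",f.x)
E
```

```text
side 1045 normal [ 0.9646 -0.0617  0.2565] slope 75.13712582176768 yaw 176.34033635840697 rms 0.017769505123843357 offset 0.4990833823429995
ring centre [-14.0694  36.374   63.6011] r 84.88713665971436 res 6.22360111731453 3 grip [-14.0424  36.3723  63.6082]
knob heights pct [-0.0306 -0.0134  0.0043  0.0085]
top face mean [0.4989 0.0005 0.081 ] 49 -9mm: [0.4903 0.0011 0.0787]
pan R [ 0.6115 -0.0973  0.0775]
top 2666 normal [ 0.9933 -0.0347  0.1106] slope 83.6478986340539 yaw 177.9970703904873 rms 0.022173232878431343 offset 0.5011484987817746
ring centre [ -2.0235 -75.4147  -0.9818] r 75.49581080747285 res 0.06134497636073907 33 grip [ -1.9957 -75.4156  -0.9787]
knob heights pct [-0.0306 -0.0117  0.0053  0.008 ]
top face mean [0.4993 0.0091 0.081 ] 43 -9mm: [0.4904 0.0094 0.08  ]
pan R [ 0.6099 -0.0998  0.0749]
```

```bash
python3 - <<'E'
from h import *
np.set_printoptions(precision=4,suppress=True)
from scipy.optimize import least_squares
rng=np.random.default_rng(0)
N=[]
for n in("side","top"):
    im=cv2.imread(f"pics/{n}0.png");D=np.load(f"pics/{n}0d.npy");P=cloud(n,D)
    b,g,r=[im[...,i].astype(int) for i in range(3)];v=im.max(2)
    poly=dict(side=[(282,265),(302,243),(336,312),(320,333)],top=[(270,250),(396,244),(397,275),(270,280)])[n]
    R=np.zeros(v.shape,np.uint8);cv2.fillPoly(R,[np.array(poly)],1)
    K=np.zeros_like(R);kb=dict(side=(288,262,323,300),top=(310,245,353,283))[n];K[kb[1]:kb[3],kb[0]:kb[2]]=1
    panel=(R>0)&(K==0)&(D>0)
    Q0=P[panel];best=0
    for _ in range(300):
        a=Q0[rng.choice(len(Q0),3,False)];w=np.cross(a[1]-a[0],a[2]-a[0]);w/=np.linalg.norm(w)+1e-12
        m=abs((Q0-a[0])@w)<.003
        if m.sum()>best:best=m.sum();M=m
    Q=Q0[M];c=Q.mean(0);nn=np.linalg.svd(Q-c,full_matrices=False)[2][2];nn*=np.sign(nn[2]);e=(Q-c)@nn
    print(n,len(Q0),len(Q),"normal",nn,"slope",np.degrees(np.arccos(nn[2])),"yaw",np.degrees(np.arctan2(-nn[1],-nn[0])),"rms",e.std(),"z",Q[:,2].min(),Q[:,2].max())
    pink=(K>0)&(r-g>8)&(v>120)
    vv,uu=np.nonzero(pink);pts=[]
    for u,w in zip(uu,vv):
        oo,d=ray(n,u,w);pts.append(oo+d*((c-oo)@nn)/(d@nn))
    pts=np.array(pts);ex=np.cross(nn,[0,0,1]);ex/=np.linalg.norm(ex);ey=np.cross(nn,ex)
    A=np.c_[pts@ex,pts@ey].astype(np.float32)
    hull=cv2.convexHull(A)[:,0]
    f=least_squares(lambda p:np.hypot(hull[:,0]-p[0],hull[:,1]-p[1])-p[2],[A[:,0].mean(),A[:,1].mean(),.035],loss="soft_l1",f_scale=.001)
    cen=ex*f.x[0]+ey*f.x[1]+nn*(c@nn);print("ring centre",cen,"r",f.x[2],"res",np.sqrt(np.mean(f.fun**2)),len(hull),"grip",cen+nn*.028)
    blk=(K>0)&(v<70)&(D>0);Qk=P[blk];hgt=(Qk-c)@nn;print("knob heights pct",np.percentile(hgt,[5,50,95,99]))
    t=Qk[(hgt>.031)&(hgt<.043)];print("top face mean",t.mean(0),len(t),"-9mm:",t.mean(0)-.009*nn)
    # measure lid circle on left pan, ztop
    x0,y0,x1,y1=dict(side=(305,165,370,200),top=(245,165,315,235))[n]
    Qm=P[y0:y1,x0:x1].reshape(-1,3);Qm=Qm[(Qm[:,2]>.2)&(Qm[:,2]<.35)];zt=np.percentile(Qm[:,2],90);T=Qm[Qm[:,2]>zt-.012];print("measure lid z",zt,(T.min(0)+T.max(0))/2,T.max(0)-T.min(0))
E
```

```text
side 1040 1026 normal [-0.6178  0.02    0.7861] slope 38.181257931452684 yaw -1.8556632802730908 rms 0.0011243141932045996 z 0.03004411235720324 0.08140864902360656
ring centre [0.4973 0.0102 0.0569] r 0.04369907330281139 res 0.0007358582858879922 20 grip [0.48   0.0108 0.0789]
knob heights pct [0.0055 0.027  0.0373 0.0382]
top face mean [0.477  0.0062 0.0859] 126 -9mm: [0.4825 0.006  0.0788]
measure lid z 0.2695660262964567 [0.6089 0.1117 0.2645] [0.1076 0.1074 0.0137]
top 2653 2211 normal [-0.616   0.0219  0.7874] slope 38.05320382886788 yaw -2.038204286543385 rms 0.0015173678058966454 z 0.025672235903239755 0.08578532690456439
ring centre [0.4962 0.0099 0.0544] r 0.04413184368937778 res 0.0006466763415849242 34 grip [0.479  0.0105 0.0765]
knob heights pct [0.0149 0.0349 0.0391 0.0402]
top face mean [0.4785 0.0106 0.0863] 156 -9mm: [0.484  0.0104 0.0793]
measure lid z 0.26881428873615143 [0.6106 0.1134 0.2655] [0.1126 0.1064 0.017 ]
```

```bash
cat >> h.py <<'E'
from scipy.spatial.transform import Rotation as Ro
yaw,sl=np.radians(-1.95),np.radians(38.)
XB=np.array([np.cos(yaw),np.sin(yaw),0]);YB=np.array([-np.sin(yaw),np.cos(yaw),0])
NN=-np.sin(sl)*XB+np.array([0,0,np.cos(sl)]);UP=np.cos(sl)*XB+np.array([0,0,np.sin(sl)])
GRIP=np.array([.4797,.0106,.0780])
def pose(alpha,out=0.):   # out: extra distance of the grasp point from GRIP along the axis; alpha ccw about NN
    y=-NN;z=np.cos(alpha)*YB-np.sin(alpha)*UP;x=np.cross(y,z)
    return GRIP+NN*(.078+out),Ro.from_matrix(np.c_[x,y,z]).as_quat()
E
python3 - <<'E'
from h import *
np.set_printoptions(precision=3,suppress=True)
print(np.cross(YB,-UP)@NN)
s=robot.get_state();print(Ro.from_quat(s["ee_rot"]).as_matrix())
for n in C:print(n,"cam",-C[n]["R"].T@C[n]["t"])
for a in np.arange(-3.14,3.2,.35):
    q=robot.ik(*map(list,pose(a,0.002)));q2=robot.ik(*map(list,pose(a,.09)))
    print(round(a,2),q if q is None else np.array(q),q2 if q2 is None else np.array(q2))
print("tip",tri((355,222),(334.3,202)),"green",tri((358.5,223.5),(290+292/7.5,180+130/7.5)))
E
```

```text
1.0
[[ 0.911 -0.     0.412]
 [-0.412 -0.001  0.911]
 [ 0.    -1.    -0.001]]
side cam [ 0.245 -0.896  0.694]
top cam [0.313 0.048 1.296]
-3.14 None None
-2.79 None None
-2.44 None None
-2.09 None None
-1.74 None None
-1.39 None None
-1.04 None None
-0.69 None None
-0.34 None None
0.01 None None
0.36 None None
0.71 None None
1.06 None None
1.41 None None
1.76 None None
2.11 None None
2.46 None None
2.81 None None
3.16 None None
tip (array([ 0.614, -0.006,  0.203]), np.float64(0.0026902218332731935)) green (array([0.628, 0.005, 0.192]), np.float64(0.0011529586540646004))
```

```bash
python3 - <<'E'
from h import *
np.set_printoptions(precision=3,suppress=True)
def P(alpha,tilt,out=0):
    t=np.radians(tilt);n=-np.sin(t)*XB+np.array([0,0,np.cos(t)]);u=np.cos(t)*XB+np.array([0,0,np.sin(t)])
    z=np.cos(alpha)*YB-np.sin(alpha)*u;y=-n
    return list(GRIP+n*(.078+out)),list(Ro.from_matrix(np.c_[np.cross(y,z),y,z]).as_quat())
for t in(0,10,20,25,30,34,38):
    r=[]
    for a in np.arange(-3.1,3.2,.2):
        q=robot.ik(*P(a,t)); r.append('.' if q is None else '%.2f:%s'%(a,np.array(q).round(2)))
    print(t,[x for x in r if x!='.'][:3],sum(x!='.' for x in r))
E
```

```text
0 ['-3.10:[-0.89  0.46  0.91  2.2  -0.56  0.73 -1.16]', '-2.90:[-0.83  0.43  0.83  2.2  -0.49  0.71 -1.03]', '-2.70:[-0.77  0.4   0.75  2.2  -0.43  0.69 -0.89]'] 32
10 ['-3.10:[-0.99  0.39  0.98  2.33 -0.66  0.5  -1.08]', '-2.90:[-1.    0.39  0.98  2.33 -0.66  0.5  -0.87]', '-2.70:[-0.91  0.34  0.86  2.33 -0.53  0.47 -0.8 ]'] 32
20 ['-3.10:[-0.77  0.22  0.62  2.45 -0.31  0.18 -1.45]', '-2.90:[-0.62  0.2   0.45  2.44 -0.05  0.18 -1.51]', '-2.70:[-0.62  0.2   0.45  2.44 -0.05  0.18 -1.31]'] 32
25 [] 0
30 [] 0
34 [] 0
38 [] 0
```

```bash
cat > fitfk.py <<'E'
from h import *
from scipy.optimize import least_squares
import itertools
def E(ax,a): return Ro.from_euler(ax,a).as_matrix()
def fk(q,p,s):
    # p: o1..o7(7), h,L1,L2,L3, a1,a4,a5 , const rotvec
    o=p[:7];h,L1,L2,L3,a1,a2,a3=p[7:14]
    A=[s[i]*q[i]+o[i] for i in range(7)]
    R=E('z',A[0]);t=np.array([0,0,h])
    t=t+R@[a1,0,0];R=R@E('y',A[1]);R=R@E('z',A[2]);t=t+R@[a2,0,L1];R=R@E('y',A[3]);t=t+R@[a3,0,0];R=R@E('z',A[4]);t=t+R@[0,0,L2]
    R=R@E('y',A[5]);t=t+R@[0,0,L3];R=R@E('z',A[6])
    return t,R@Ro.from_rotvec(p[14:17]).as_matrix()
if __name__=="__main__":
    rng=np.random.default_rng(1);S=[]
    s0=robot.get_state();S.append((s0["joint_pos"],np.array(s0["ee_pos"]),Ro.from_quat(s0["ee_rot"]).as_matrix()))
    for k in range(400):
        r=rng.uniform(.4,.9);az=rng.uniform(-1.3,1.5);pos=[r*np.cos(az),r*np.sin(az),rng.uniform(.1,.5)]
        R=Ro.from_rotvec(rng.normal(size=3)*.4).as_matrix()@E('z',rng.uniform(-3,3))@np.array([[1,0,0],[0,0,1],[0,-1,0.]])
        q=robot.ik(pos,list(Ro.from_matrix(R).as_quat()))
        if q is not None:S.append((np.array(q),np.array(pos),R))
        if len(S)>40:break
    print(len(S))
    best=(9e9,)
    for s in itertools.product((1,-1),(1,),(1,-1),(1,-1),(1,-1),(1,-1),(1,-1)):
      for o1 in(0,2.36,-2.36,np.pi):
        def f(p):
            e=[]
            for q,t,R in S[:14]:
                a,B=fk(q,p,s);e+=list(a-t)+list(.3*(B-R).ravel())
            return np.array(e)
        p0=np.r_[o1,np.zeros(6),.33,.45,.42,.25,0,0,0,np.pi/2*np.array([-1,0,0])]
        r=least_squares(f,p0,max_nfev=25)
        if r.cost<best[0]:
            best=(r.cost,s,r.x);print(r.cost,s,o1,flush=True)
        if best[0]<1e-4:break
      if best[0]<1e-4:break
    s=best[1]
    def f(p):
        e=[]
        for q,t,R in S:
            a,B=fk(q,p,s);e+=list(a-t)+list(.3*(B-R).ravel())
        return np.array(e)
    r=least_squares(f,best[2]);print(r.cost,np.abs(r.fun).max(),r.x.round(4),s)
    np.savez("fk.npz",p=r.x,s=s)
E
time python3 fitfk.py
```

```text
41
3.076371882892356 (1, 1, 1, 1, 1, 1, 1) 0
2.778564318001227 (1, 1, 1, 1, -1, 1, 1) 0
2.685361053856403 (1, 1, 1, -1, 1, -1, 1) 0
2.6432883488282624 (1, 1, 1, -1, -1, -1, -1) 2.36
2.6417017373813274 (1, 1, -1, 1, 1, -1, 1) 0
0.0037349082620711 (-1, 1, 1, 1, 1, 1, 1) 0
0.0037326311411874785 (-1, 1, 1, 1, 1, 1, -1) 0
0.00373250209756475 (-1, 1, -1, 1, -1, 1, -1) 0
0.010906060145862135 0.03051319049377621 [-4.4200e-02 -1.4900e-02 -3.2800e-02 -1.9000e-03 -1.4700e-02  1.2700e-02
 -2.0381e+00  2.8340e-01  5.4580e-01  5.0160e-01  2.7410e-01 -4.2000e-03
  6.1000e-03 -1.6700e-02 -4.4811e+00 -9.2210e-01 -9.2390e-01] (-1, 1, -1, 1, -1, 1, -1)
real	6m34.205s
user	6m24.919s
sys	0m0.223s
```

```bash
cat > fk2.py <<'E'
from fitfk import *
Sg=(-1,1,-1,1,-1,1,-1)
def fk2(q,p):
    A=[Sg[i]*q[i] for i in range(7)]
    h,L1,L2,L3=p[:4];b=p[4:13]
    R=E('z',A[0]+p[13]);t=np.array([0,0,h])
    t=t+R@[b[0],b[1],0];R=R@E('y',A[1])@E('z',A[2]);t=t+R@[b[2],b[3],L1];R=R@E('y',A[3]);t=t+R@[b[4],0,0];R=R@E('z',A[4]);t=t+R@[b[5],b[6],L2]
    R=R@E('y',A[5]);t=t+R@[b[7],b[8],L3];R=R@E('z',A[6])
    return t,R@Ro.from_rotvec(p[14:17]).as_matrix()
if __name__=="__main__":
    rng=np.random.default_rng(1);S=[]
    for k in range(400):
        r=rng.uniform(.4,.9);az=rng.uniform(-1.3,1.5);pos=[r*np.cos(az),r*np.sin(az),rng.uniform(.1,.5)]
        R=Ro.from_rotvec(rng.normal(size=3)*.4).as_matrix()@E('z',rng.uniform(-3,3))@np.array([[1,0,0],[0,0,1],[0,-1,0.]])
        q=robot.ik(pos,list(Ro.from_matrix(R).as_quat()))
        if q is not None:S.append((np.array(q),np.array(pos),R))
        if len(S)>40:break
    f=lambda p:np.concatenate([np.r_[fk2(q,p)[0]-t,.3*(fk2(q,p)[1]-R).ravel()] for q,t,R in S])
    z=np.load("fk.npz")["p"]
    rv=Ro.from_matrix(E('z',z[6])@Ro.from_rotvec(z[14:17]).as_matrix()).as_rotvec()
    r=least_squares(f,np.r_[z[7:11],np.zeros(10),rv],max_nfev=60);print(r.cost,np.abs(r.fun).max(),r.x.round(4));np.save("fk2.npy",r.x)
E
time python3 fk2.py
```

```text
6.4036396905849185e-21 6.236333671694183e-11 [ 0.2837  0.5546  0.4935  0.268  -0.     -0.0281 -0.     -0.0358  0.
 -0.      0.0135  0.     -0.0138  0.      1.2092 -1.2092 -1.2092]
real	0m5.721s
user	0m3.309s
sys	0m0.353s
```

```bash
cat > ikm.py <<'E'
from fk2 import *
PF=np.load("fk2.npy")
LO=np.array([-2.85,-.5,-1.23,.21,-1.02,.16,-2.73]);HI=np.array([2.85,2.14,1.37,2.46,4.16,2.05,2.73])
def solve(pos,quat,q0):
    Rt=Ro.from_quat(quat).as_matrix()
    def f(q):
        t,R=fk2(q,PF);return np.r_[t-pos,.3*(R-Rt).ravel()]
    return least_squares(f,np.clip(q0,LO+.011,HI-.011),bounds=(LO+.01,HI-.01),max_nfev=60)
E
cat > s1.py <<'E'
from ikm import *
np.set_printoptions(precision=2,suppress=True)
rng=np.random.default_rng(0)
def P(alpha,tilt,out=0):
    t=np.radians(tilt);n=-np.sin(t)*XB+np.array([0,0,np.cos(t)]);u=np.cos(t)*XB+np.array([0,0,np.sin(t)])
    z=np.cos(alpha)*YB-np.sin(alpha)*u;y=-n
    return GRIP+n*(.078+out),Ro.from_matrix(np.c_[np.cross(y,z),y,z]).as_quat()
for tilt in(38,32,26):
    seen=[]
    for k in range(60):
        p=P(rng.uniform(-3.1,3.1),tilt,.002)
        r=solve(*p,rng.uniform(LO,HI))
        seen.append((r.cost,r.x))
    seen.sort(key=lambda a:a[0]);print(tilt)
    for c,x in seen[:8]:print("  %.2e"%c,x)
E
time python3 s1.py
```

```text
38
  1.59e-03 [ 0.83  0.47 -1.22  2.45  1.79  0.6  -0.3 ]
  1.59e-03 [ 0.83  0.47 -1.22  2.45  1.79  0.6   0.13]
  1.59e-03 [ 0.83  0.47 -1.22  2.45  1.79  0.6  -0.17]
  1.59e-03 [ 0.83  0.47 -1.22  2.45  1.79  0.6   0.53]
  1.59e-03 [ 0.83  0.47 -1.22  2.45  1.79  0.6  -1.57]
  1.59e-03 [ 0.83  0.47 -1.22  2.45  1.79  0.6  -1.44]
  1.59e-03 [ 0.83  0.47 -1.22  2.45  1.79  0.6   1.25]
  1.59e-03 [ 0.83  0.47 -1.22  2.45  1.79  0.6  -0.9 ]
32
  3.57e-04 [ 0.85  0.42 -1.22  2.45  1.63  0.53 -0.6 ]
  3.57e-04 [ 0.85  0.42 -1.22  2.45  1.63  0.53 -0.19]
  3.57e-04 [ 0.85  0.42 -1.22  2.45  1.63  0.53 -0.77]
  3.57e-04 [ 0.85  0.42 -1.22  2.45  1.63  0.53 -1.01]
  3.57e-04 [ 0.85  0.42 -1.22  2.45  1.63  0.53 -1.04]
  3.57e-04 [ 0.85  0.42 -1.22  2.45  1.63  0.53 -1.38]
  3.57e-04 [ 0.85  0.42 -1.22  2.45  1.63  0.53  0.59]
  3.57e-04 [ 0.85  0.42 -1.22  2.45  1.63  0.53 -1.45]
26
  1.94e-29 [ 0.86  0.4  -1.21  2.44  1.44  0.5  -1.31]
  7.59e-29 [ 0.85  0.4  -1.21  2.44  1.44  0.5  -1.2 ]
  2.80e-28 [ 0.82  0.37 -1.16  2.44  1.43  0.46 -1.73]
  1.09e-27 [ 0.65  0.29 -0.96  2.45  1.4   0.36  0.49]
  1.70e-27 [ 0.85  0.39 -1.2   2.44  1.44  0.49 -0.2 ]
  1.46e-26 [ 0.72  0.32 -1.04  2.45  1.41  0.4  -1.5 ]
  4.47e-25 [ 0.62  0.28 -0.93  2.45  1.4   0.35 -2.65]
  1.93e-24 [ 0.82  0.37 -1.17  2.44  1.43  0.47  1.49]
real	0m17.598s
user	0m16.063s
sys	0m0.173s
```

```bash
cat > s2.py <<'E'
from ikm import *
np.set_printoptions(precision=2,suppress=True)
rng=np.random.default_rng(0)
def P(tilt,out,phi=0,back=0):
    t=np.radians(tilt);n=Ro.from_rotvec(np.array([0,0,1])*phi).apply(-np.sin(t)*XB)+np.array([0,0,np.cos(t)])
    y=-n;z=np.cross([0,0,1],n);z/=np.linalg.norm(z);z*=-1
    return GRIP+NN*out+n*(.078+back),Ro.from_matrix(np.c_[np.cross(y,z),y,z]).as_quat()
q0s=[[ .86,.4,-1.21,2.44,1.44,.5,-1.31],[-.62,.2,.45,2.44,-.05,.18,-1.3],[-.86,.4,1.21,2.44,-1.,.5,0],[.1,.2,-.1,2.4,3,.3,0]]
for out in(0,.004):
  for back in(0,.006,.01):
    for phi in(0,.35,-.35):
      for tilt in(20,22,24,26,28,30):
        ok=[r.x for r in(solve(*P(tilt,out,phi,back),np.array(q)) for q in q0s) if r.cost<1e-8]
        if ok:last=(tilt,ok)
      print(out,back,phi,last[0],*last[1])
E
python3 s2.py
```

```text
0 0 0 26 [ 0.84  0.4  -1.2   2.44  1.45  0.5  -0.02] [ 0.61  0.29 -0.92  2.45  1.41  0.35 -0.03] [ 0.61  0.29 -0.92  2.45  1.41  0.35 -0.03] [ 0.61  0.29 -0.92  2.45  1.41  0.35 -0.03]
0 0 0.35 28 [ 0.92  0.37 -1.09  2.45  1.45  0.21  0.43] [ 0.9   0.35 -1.06  2.45  1.45  0.19  0.43] [ 1.02  0.43 -1.22  2.45  1.46  0.29  0.44] [ 0.96  0.39 -1.14  2.45  1.45  0.23  0.44]
0 0 -0.35 30 [ 0.66  0.46 -1.22  2.45  1.51  0.8  -0.54] [ 0.61  0.42 -1.15  2.45  1.5   0.75 -0.55] [ 0.61  0.42 -1.15  2.45  1.5   0.75 -0.55] [ 0.62  0.42 -1.16  2.45  1.5   0.76 -0.55]
0 0.006 0 26 [ 0.85  0.37 -1.2   2.44  1.41  0.47  0.01] [ 0.65  0.28 -0.96  2.45  1.37  0.35  0.02] [ 0.65  0.28 -0.96  2.45  1.37  0.35  0.02] [ 0.65  0.28 -0.96  2.45  1.37  0.35  0.02]
0 0.006 0.35 28 [ 0.98  0.37 -1.15  2.45  1.38  0.22  0.51] [ 0.95  0.35 -1.12  2.45  1.37  0.2   0.51] [ 0.99  0.38 -1.16  2.45  1.38  0.23  0.5 ]
0 0.006 -0.35 30 [ 0.66  0.43 -1.22  2.45  1.48  0.78 -0.53] [ 0.66  0.43 -1.22  2.45  1.48  0.78 -0.53] [ 0.66  0.43 -1.22  2.45  1.48  0.78 -0.53] [ 0.66  0.43 -1.22  2.45  1.48  0.78 -0.53]
0 0.01 0
[... 1429 characters left out ...]
1.21  2.43  1.4   0.74 -0.44] [ 0.24  0.24 -0.7   2.45  1.32  0.52 -0.42] [ 0.24  0.24 -0.7   2.45  1.31  0.51 -0.42] [ 0.27  0.24 -0.74  2.45  1.32  0.52 -0.42]
0.004 0.01 0 26 [ 0.87  0.34 -1.22  2.45  1.36  0.46  0.05] [ 0.75  0.28 -1.07  2.45  1.33  0.38  0.07] [ 0.75  0.28 -1.07  2.45  1.33  0.38  0.07] [ 0.75  0.28 -1.07  2.45  1.33  0.38  0.07]
0.004 0.01 0.35 26 [ 0.87  0.28 -1.02  2.43  0.91  0.17  0.94] [ 0.87  0.28 -1.02  2.43  0.91  0.17  0.94] [ 0.89  0.29 -1.04  2.43  0.93  0.18  0.92]
0.004 0.01 -0.35 28 [ 0.69  0.39 -1.21  2.43  1.38  0.73 -0.43] [ 0.27  0.23 -0.73  2.45  1.3   0.52 -0.4 ] [ 0.25  0.23 -0.71  2.45  1.29  0.51 -0.4 ] [ 0.29  0.23 -0.76  2.45  1.3   0.53 -0.4 ]
```

```bash
cat > s3.py <<'E'
from ikm import *
np.set_printoptions(precision=3,suppress=True)
TILT=np.radians(24);n24=-np.sin(TILT)*XB+np.array([0,0,np.cos(TILT)])
R0=np.c_[np.cross(-n24,YB),-n24,YB];QT=Ro.from_matrix(R0).as_quat()
def solve_reg(pos,q0):
    def f(q):
        t,R=fk2(q,PF);return np.r_[t-pos,.3*(R-R0).ravel(),2e-3*(q-q0)[:0]]
    return least_squares(f,np.clip(q0,LO+.015,HI-.015),bounds=(LO+.0149,HI-.0149),max_nfev=60)
pos0=GRIP+n24*(.078+.008)
q=np.array([.5,.25,-.8,2.42,1.4,.35,0.]);out={}
for dz in(0,.02,.04,.06,.09,.12,.16):
    r=solve_reg(pos0+[0,0,dz],q);q=r.x;out[dz]=q;print(dz,"%.1e"%r.cost,q)
np.savez("wp.npz",**{str(k):v for k,v in out.items()})
st=np.array(robot.get_state()["joint_pos"])
r=least_squares(lambda q:np.r_[fk2(q,PF)[0]-np.array([.33,.45,.55]),.0],st)  # dummy
up=np.array(robot.ik([.278,.615,.50],list(robot.get_state()["ee_rot"])));print("up",up)
for a,b in((st,up),(up,out[.16])):
    for s in np.linspace(0,1,11):
        t,R=fk2(a+(b-a)*s,PF);print("%.1f"%s,t,"tip",t+R[:,1]*.097)
E
python3 s3.py
```

```text
0 2.4e-19 [ 0.607  0.258 -0.905  2.427  1.178  0.339  0.207]
0.02 5.0e-28 [ 0.65   0.204 -0.934  2.411  0.971  0.334  0.409]
0.04 4.1e-28 [ 0.694  0.15  -0.962  2.393  0.761  0.34   0.617]
0.06 5.6e-28 [ 0.74   0.096 -0.986  2.374  0.558  0.356  0.819]
0.09 3.7e-22 [ 0.81   0.015 -1.016  2.341  0.283  0.398  1.094]
0.12 9.2e-20 [ 0.934 -0.069 -1.085  2.304  0.042  0.458  1.34 ]
0.16 7.1e-25 [ 0.777 -0.147 -0.895  2.259 -0.086  0.562  1.464]
up [-1.309  0.33   0.095  1.326 -0.031  1.488 -0.071]
0.0 [0.278 0.615 0.302] tip [0.278 0.615 0.205]
0.1 [0.279 0.618 0.321] tip [0.279 0.618 0.224]
0.2 [0.28 0.62 0.34] tip [0.28  0.62  0.243]
0.3 [0.28  0.622 0.36 ] tip [0.28  0.622 0.263]
0.4 [0.281 0.623 0.379] tip [0.281 0.623 0.282]
0.5 [0.281 0.623 0.399] tip [0.281 0.623 0.302]
0.6 [0.281 0.623 0.419] tip [0.281 0.623 0.322]
0.7 [0.28  0.622 0.439] tip [0.28  0.622 0.342]
0.8 [0.28 0.62 0.46] tip [0.28  0.62  0.363]
0.9 [0.279 0.618 0.48 ] tip [0.279 0.618 0.383]
1.0 [0.278 0.615 0.5  ] tip [0.278 0.615 0.403]
0.0 [0.278 0.615 0.5  ] tip [0.278 0.615 0.403]
0.1 [0.344 0.561 0.484] tip [0.343 0.566 0.387]
0.2 [0.396 0.501 0.47 ] tip [0.396 0.512 0.373]
0.3 [0.436 0.438 0.456] tip [0.439 0.454 0.36 ]
0.4 [0.464 0.373 0.442] tip [0.472 0.392 0.347]
0.5 [0.482 0.309 0.427] tip [0.495 0.33  0.333]
0.6 [0.49  0.246 0.41 ] tip [0.51  0.266 0.317]
0.7 [0.49  0.184 0.39 ] tip [0.516 0.202 0.299]
0.8 [0.483 0.125 0.368] tip [0.514 0.138 0.278]
0.9 [0.467 0.067 0.344] tip [0.504 0.074 0.254]
1.0 [0.445 0.012 0.317] tip [0.484 0.01  0.228]
```

```bash
cat > s4.py <<'E'
from s3 import *
q=out[.12];
for dz in(.16,.2,.25,.3):
    r=solve_reg(pos0+[0,0,dz],q);q=r.x;out[dz]=q;print(dz,"%.1e"%r.cost,q)
np.savez("wp.npz",**{str(k):v for k,v in out.items()})
for a,b in((up,out[.3]),(out[.3],out[.12]),(out[.12],out[.06]),(out[.06],out[.02]),(out[.02],out[0])):
    print()
    for s in np.linspace(0,1,6):
        t,R=fk2(a+(b-a)*s,PF);print("%.1f"%s,t,"tip",t+R[:,1]*.097)
E
python3 s4.py | tail -42
cat > ptr.py <<'E'
from h import *
# tip reading: triangulated tip0=(.614,-.006,.203) at the -0.08 stop
TIP0=np.array([.614,-.006,.203])
def crops(tag):
    o=[]
    for n,b in(("side",(325,205,385,265)),("top",(300,180,360,240))):
        im=robot.snapshot(n)[0][:,:,::-1].copy();cv2.imwrite(f"pics/{tag}_{n}.png",im)
        o.append(cv2.resize(im[b[1]:b[3],b[0]:b[2]],(400,400),interpolation=cv2.INTER_CUBIC))
    cv2.imwrite(f"pics/{tag}.png",cv2.hconcat(o))
def red(im):
    b,g,r=[im[...,i].astype(int) for i in range(3)];return (r-g>40)&(r-b>40)
E
python3 - <<'E'
from ptr import *
for th in(-.08,-.04,0,.04,.08):
    p=TIP0+YB*(th+.08)*.15;print(th,[np.round(proj(n,p),1) for n in("side","top")])
for n,b in(("side",(340,215,375,265)),("top",(318,195,345,222))):
    im=cv2.imread(f"pics/{n}0.png");m=red(im);m2=np.zeros_like(m);m2[b[1]:b[3],b[0]:b[2]]=m[b[1]:b[3],b[0]:b[2]]
    v,u=np.nonzero(m2);print(n,len(v),[(r,round(u[v==r].mean(),1)) for r in sorted(set(v))])
E
```

```text
0.8 [0.483 0.125 0.368] tip [0.514 0.138 0.278]
0.9 [0.467 0.067 0.344] tip [0.504 0.074 0.254]
1.0 [0.445 0.012 0.317] tip [0.484 0.01  0.228]
0.16 7.1e-25 [ 0.777 -0.147 -0.895  2.259 -0.086  0.562  1.464]
0.2 2.3e-29 [ 0.601 -0.193 -0.709  2.209 -0.098  0.666  1.475]
0.25 1.3e-27 [ 0.431 -0.233 -0.539  2.139 -0.079  0.789  1.459]
0.3 6.0e-18 [ 0.304 -0.26  -0.417  2.061 -0.052  0.905  1.438]

0.0 [0.278 0.615 0.5  ] tip [0.278 0.615 0.403]
0.2 [0.39  0.498 0.503] tip [0.391 0.506 0.406]
0.4 [0.457 0.367 0.502] tip [0.466 0.382 0.406]
0.6 [0.483 0.238 0.495] tip [0.503 0.254 0.401]
0.8 [0.477 0.118 0.48 ] tip [0.508 0.128 0.389]
1.0 [0.445 0.012 0.457] tip [0.484 0.01  0.368]

0.0 [0.445 0.012 0.457] tip [0.484 0.01  0.368]
0.2 [0.452 0.011 0.416] tip [0.491 0.007 0.327]
0.4 [0.455 0.01  0.377] tip [0.494 0.005 0.288]
0.6 [0.455 0.009 0.34 ] tip [0.493 0.004 0.251]
0.8 [0.451 0.009 0.306] tip [0.49  0.006 0.217]
1.0 [0.445 0.012 0.277] tip [0.484 0.01  0.188]

0.0 [0.445 0.012 0.277] tip [0.484 0.01  0.188]
0.2 [0.444 0.008 0.265] tip [0.484 0.006 0.177]
0.4 [0.444 0.007 0.254] tip
[... 1183 characters left out ...]
54.0)), (np.int64(235), np.float64(354.0)), (np.int64(236), np.float64(354.0)), (np.int64(237), np.float64(354.0)), (np.int64(238), np.float64(354.0)), (np.int64(239), np.float64(354.0)), (np.int64(240), np.float64(354.0)), (np.int64(241), np.float64(354.0)), (np.int64(242), np.float64(354.0)), (np.int64(248), np.float64(353.0)), (np.int64(249), np.float64(353.0)), (np.int64(250), np.float64(353.0)), (np.int64(251), np.float64(353.0)), (np.int64(252), np.float64(353.0)), (np.int64(253), np.float64(353.0)), (np.int64(254), np.float64(353.0)), (np.int64(255), np.float64(353.0)), (np.int64(256), np.float64(353.0)), (np.int64(257), np.float64(353.0)), (np.int64(258), np.float64(353.0))]
top 0 []
```

```bash
cat >> ptr.py <<'E'
def panz(n,D):
    P=cloud(n,D);x0,y0,x1,y1=dict(side=(345,270,395,292),top=(352,192,392,230))[n]
    z=P[y0:y1,x0:x1,2];D=D[y0:y1,x0:x1];z=z[(D>0)&(z>.09)&(z<.135)];return np.median(z),len(z)
Z0={n:panz(n,np.load(f"pics/{n}0d.npy"))[0] for n in("side","top")}
def gauge():
    r=[]
    for n in("side","top"):
        z,k=panz(n,robot.snapshot(n)[1]);r+=[round(-.08+(z-Z0[n])/.105,4),k]
    return r
E
python3 - <<'E'
from ptr import *
w=np.load("wp.npz")
up=[-1.309,.33,.095,1.326,-.031,1.488,-.071]
robot.set_joints(up);robot.set_joints(list(w["0.3"]));robot.move_gripper(.08,20)
for k in("0.2","0.12","0.06"):robot.set_joints(list(w[k]))
s=robot.get_state();print(s["clock"],s["ee_pos"],s["ft_force"]);print(gauge(),Z0)
for n in("side","top"):cv2.imwrite(f"pics/ap_{n}.png",robot.snapshot(n)[0][:,:,::-1])
E
```

```text
5.3583 [0.44556089 0.012326   0.2176012 ] [ 0.34206859 -0.26944535 -0.02228479]
[np.float64(-0.0806), 1094, np.float64(-0.0804), 1514] {'side': np.float64(0.10810681356594082), 'top': np.float64(0.10596287424831895)}
```

View pics/ap_side.png

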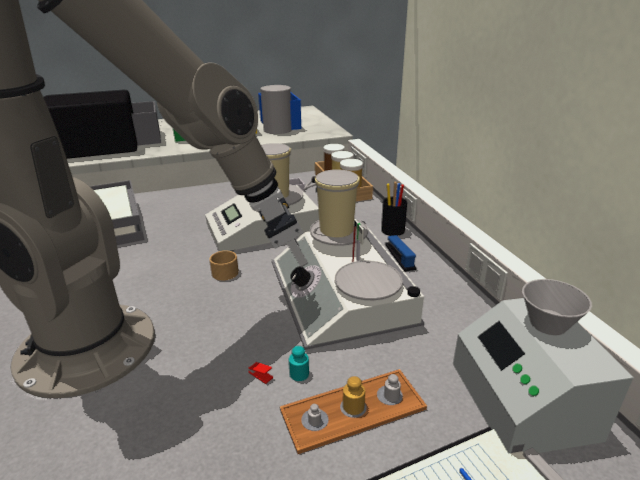

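View pics/ap_top.png

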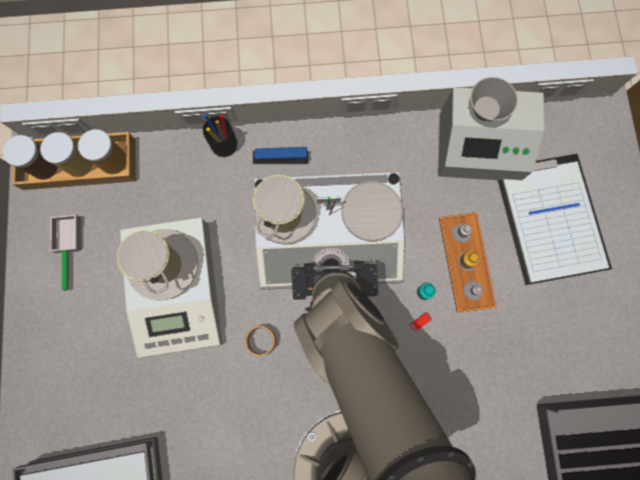

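The arm hangs over the dial; in the side view (300,278) the knob is still clear below the fingers, and pointer and pan are visible in both views. Descending.

```bash
python3 - <<'E'
from ptr import *
w=np.load("wp.npz")
for k in("0.04","0.02","0"):
    robot.set_joints(list(w[k]));s=robot.get_state();print(k,s["ee_pos"],s["ft_force"].round(2) if hasattr(s["ft_force"],'round') else s["ft_force"])
print(s["clock"],np.array(s["joint_pos"]))
im=robot.snapshot("side")[0][:,:,::-1];cv2.imwrite("pics/g1.png",cv2.resize(im[200:340,240:400],(800,600)[:2] if 0 else (640,560),interpolation=cv2.INTER_CUBIC))
E
```

```text
0.04 [0.44466387 0.01178073 0.19674359] [-0.29  0.07  0.25]
0.02 [0.44480568 0.01190649 0.1770603 ] [-0.94  0.67  0.  ]
0 [0.44483035 0.0119231  0.15717764] [-0.01  0.16  0.63]
6.525 [ 0.60788772  0.25686272 -0.90622637  2.42625231  1.16980167  0.33932325
  0.21453547]
```

View pics/g1.png

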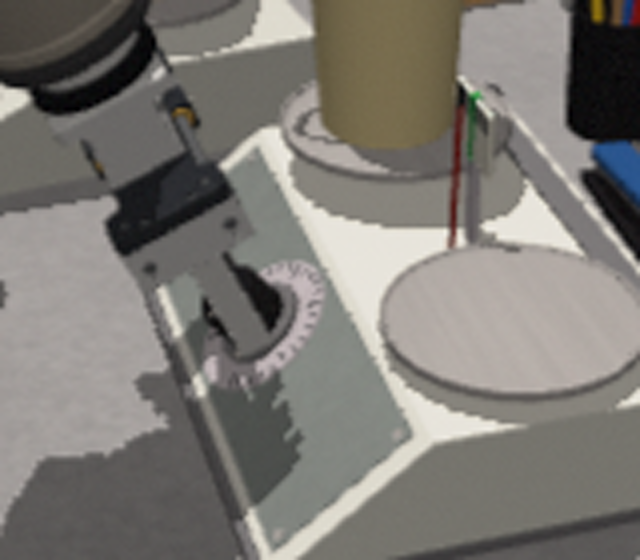

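```bash
cat > turn.py <<'E'
from ptr import *
def q():return np.array(robot.get_state()["joint_pos"])
W0=np.load("wp.npz")["0"]
def roll(a):   # absolute roll about the tool axis, rad, ccw +
    t=W0.copy();t[6]+=a;robot.set_joints(list(t))
def rep(tag=""):
    s=robot.get_state();f=np.array(s["ft_force"]);m=np.array(s["torque"]);print(tag,"t%.1f"%s["clock"],"F",f.round(1),"Mn %.2f"%(m@NN),"open %.4f"%s["opening"],"roll %.2f"%(s["joint_pos"][6]-W0[6]))
E
python3 - <<'E'
from turn import *
robot.move_gripper(.06);roll(-.9);rep("rolled")
robot.move_gripper(.03,20);rep("grip")
a=-.9
for k in range(4):
    a+=.4;roll(a);robot.wait(.5);g=gauge();rep("a%.1f"%a);print(g)
    if max(g[0],g[2])>-.07:break
crops("p1")
E
```

```text
rolled t8.0 F [ 0.4 -1.2 -0.1] Mn 0.02 open 0.0601 roll -0.90
grip t8.4 F [2.7 4.4 4.3] Mn -0.23 open 0.0416 roll -0.90
a-0.5 t9.5 F [ 6.1  4.5 -0.3] Mn -0.00 open 0.0407 roll -0.50
[np.float64(-0.0807), 1097, np.float64(-0.0817), 1518]
a-0.1 t10.6 F [ 4.6  5.5 -2.4] Mn -0.07 open 0.0394 roll -0.10
[np.float64(-0.0799), 1096, np.float64(-0.0807), 1514]
a0.3 t11.7 F [ 2.9  5.4 -1.6] Mn -0.21 open 0.0398 roll 0.30
[np.float64(-0.0798), 1090, np.float64(-0.0808), 1517]
a0.7 t12.8 F [-2.5  3.3  1.2] Mn -0.13 open 0.0407 roll 0.70
[np.float64(0.0003), 1096, np.float64(0.0003), 1515]
```

View pics/p1.png

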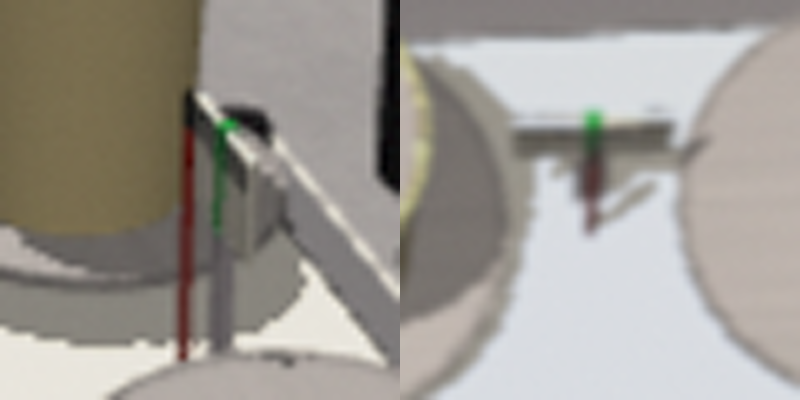

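The pointer (top crop, column ≈593) is now in line with the green mark (≈594), but it may still be swinging; I'll let it settle.

```bash
python3 - <<'E'
from turn import *
for i in range(4):
    robot.wait(.5);print(gauge())
rep()
E
```

```text
[np.float64(0.006), 1095, np.float64(0.0055), 1517]
[np.float64(0.0072), 1096, np.float64(0.0067), 1514]
[np.float64(0.0068), 1097, np.float64(0.0074), 1513]
[np.float64(0.0074), 1095, np.float64(0.0061), 1514]
 t15.3 F [-4.5  1.5 -0.3] Mn -0.15 open 0.0412 roll 0.70
```

```bash
python3 - <<'E'
from turn import *
robot.move_gripper(.06);rep("rel");robot.wait(.3);print(gauge())
roll(0);robot.move_gripper(.08);rep("r0")
w=np.load("wp.npz")
for k in("0.02","0.04","0.06","0.12","0.2","0.3"):robot.set_joints(list(w[k]))
robot.wait(1.5);rep("up");print(gauge());robot.wait(.5);print(gauge());crops("p2")
E
```

```text
rel t15.8 F [ 0.2 -0.7  0.3] Mn -0.06 open 0.0600 roll 0.70
[np.float64(0.0067), 1095, np.float64(0.0046), 1509]
r0 t17.4 F [-0.4 -0.2 -0.1] Mn -0.06 open 0.0803 roll 0.00
up t21.6 F [ 0.7  1.  -0.4] Mn -0.01 open 0.0797 roll 1.23
[np.float64(0.007), 1092, np.float64(0.0065), 1514]
[np.float64(0.0065), 1095, np.float64(0.007), 1516]
```

View pics/p2.png

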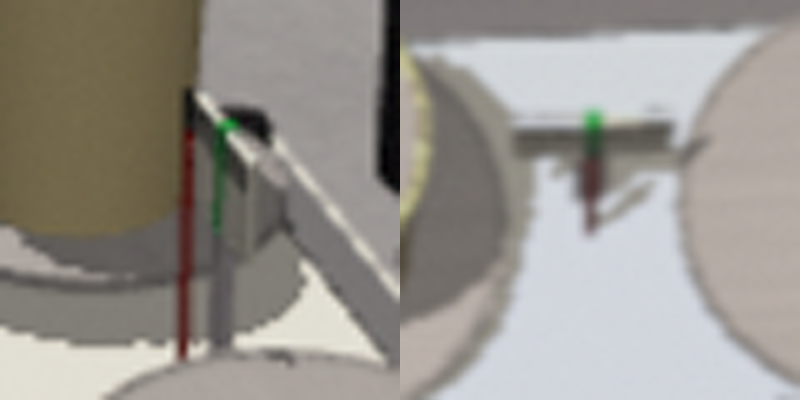

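View pics/p2_side.png

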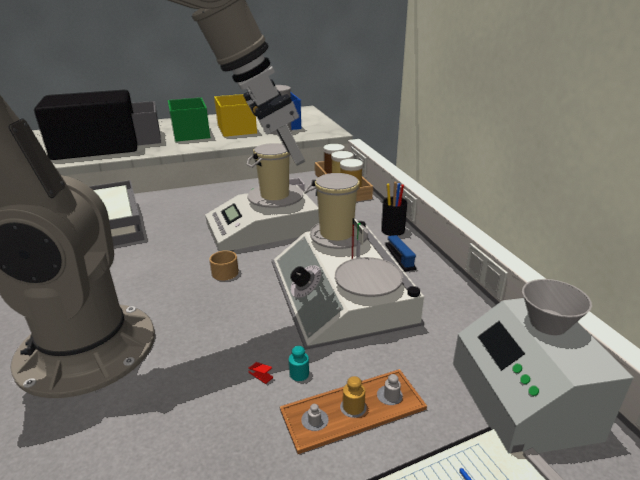

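The gripper is clear, the weights are still in the tray (354,396), and both measures are in place. The pointer in the top crop (column ≈591) covers the green mark (≈593), steady at about +0.007 rad.

```bash
python3 - <<'E'
from cell import robot
print(robot.finish_job())
E
```

```text
the job is handed in; nothing more can be done
None
```

The balance now rests on the green mark using the dial alone, and the job is handed in.

**Which weights:** With the dial at its full end, the right side was too heavy. The pointer tip was 12 mm right of the mark and the right pan about 8 mm low, so the brass 500 g weight was not needed and stayed in its tray. The measures and the smaller weights were not touched either.

**How the dial was turned:** The arm could not reach in line with the dial's axis. I gripped the knob about 14° off axis and turned it anticlockwise through about 1.6 rad of wrist rotation. That puts the sample at roughly 340 g.

**Last checks:**
- **Pointer:** With the gripper released and well clear, both cameras read a steady tilt of about +0.007 rad, against the ±0.025 allowed. I worked this out from the height of the right pan, and the pointer's position over the green mark in the top view agreed.
- **Time and force:** The job took about 22 s of the 72 s allowed. The wrist forces I read stayed under about 10 N.

No checks failed. The two cameras differ by about 2 mm in absolute pan height, which is within their calibration, so I used each camera's change from its own first reading.

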